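Check the plate gap of a gel casting stand with a taper gauge

TASK

Lift the white comb out of the gap of the casting stand and slide it fully home into the empty narrow slot of its own holder. Then take the black-handled wedge-shaped steel gauge out of the other holder and slide it upright, point down, into the gap between the two plates until it drags snugly on both plates and just pushes the sprung plate back a little; do not force it. Finish still gripping the gauge, keeping it still at that depth; leave the other things on the bench alone.

Things in the scene. Friction and masses are not known exactly. Their poses are not given: they have to be found in the camera images.
- stand: Fixed casting stand, grey foot 136 x 96 mm. Origin: centre of its underside on the bench. Own x runs across the gap (normal to the plates, from front plate to back plate), y along the gap, z up. It carries two upright facing aluminium plates, each 10 mm thick and 64 mm long (y), with a gap between them that is open below down to 16 mm above the bench.
- carriage (a joint): Both plates ride together on a carriage that floats along the stand's x: its shift in m from the middle, toward +x; stops at -0.006 and 0.006. Weak centring, under 0.6 N in all, so that the plates centre themselves on a blade.
- gap_mouth (a point): Point in the gap, midway along the plates, 100 mm above the bench at the top of its parallel part; above it both plates have flared lips up to 108.5 mm. It rides on the carriage. The back plate's face is 2.75 mm from it toward the stand's +x, the front plate's 2.75 to 5.25 mm toward -x: the gap at rest is 5.5 to 8 mm, not reported.
- front_plate (a joint): How far the sprung front plate is pushed back from its rest position, in m (0 = at rest, stop at 0.010). Spring 2 N per mm. Snug is roughly 0.002 (pushing the gauge deeper then takes some 5 to 8 N, growing with depth); over 0.0065 is forcing it.
- comb: Loose white comb, 50 g. Origin: underside centre of its flange (30 x 48 x 5 mm); above it a handle 20 mm thick (own x) x 40 mm wide (own y), its top 50 mm above the origin; below it a flat toothed blade 3.5 mm thick (x), 44 mm wide (y), reaching 42 mm below the origin. z up. It starts in the gap, flange on the plate lips.
- comb_holder: Fixed grey block with one narrow slot, 60 x 86 mm and 60 mm high (on a foot 76 x 98 mm), for the comb; empty at the start. Origin: centre of its underside; own z up, the slot is 9 mm wide (own x), 52 mm long (own y) and 52 mm deep. Its place and the gauge holder's and stand's may be swapped.
- comb_holder_mouth (a point): Centre of the mouth of the narrow slot, in the top face of the comb holder, 60 mm above the bench. With the comb fully home its flange lies on this face, so that the comb's origin is at this point.
- gauge: Loose taper gauge, about 120 g. Origin: underside centre of its black flange (30 x 44 x 5 mm); above it a handle 20 mm thick (own x) x 40 mm wide (own y), its top 50 mm above the origin; below it a steel blade 38 mm wide (y), 82 mm long, thickness (x) growing evenly from 3 mm at the tip to 15.3 mm at the flange, alike on both faces. z up. It starts in its holder.
- gauge_tip (a point): Middle of the lower edge of the gauge's blade, 82 mm below the gauge's origin.
- gauge_holder: Fixed grey block like the comb holder but 96 mm high, with a wider slot, 18 mm (own x) x 46 mm (own y), in which the gauge stands at the start. Origin: centre of its underside.
- cup: Bystander: small white cup 31 mm wide, 32 mm high. Origin under its centre.
- carton: Bystander: small carton 32 x 46 x 62 mm. Origin under its centre.
- microplate: Bystander: white microplate 85 x 128 x 15 mm. Origin under its centre.

How it is judged:
On the way, in this order (a step that is already met when the one before it is completed fails the run):
1. the comb sits fully home in the narrow slot of its holder and has been let go (horizontal distance between comb and comb_holder_mouth below 0.008 m and z of comb in the frame of comb_holder_mouth between -0.004 and 0.004 m and angle between comb's own z axis and vertical below 0.1 rad and contact force between the fingers and comb below 0.1 N), for 0.2 s.
2. the gauge is lifted clear of its holder in the gripper (z of gauge_tip in the frame of gauge_holder above 0.098 m and contact force between the fingers and gauge above 1 N), for 0.1 s.
At the end, for the whole second after the job is handed in: Comb home in its slot (4 mm in height, 8 mm sideways, 0.1 rad), let go. Gauge gripped, still, upright (0.15 rad), tip 10 mm or more down the gap and within 25 mm of its middle, plates pressing it (2 N), carriage off its stops, front plate pushed back 0.6 to 4.5 mm, fingers off the stand (all of step 1 and value of joint front_plate between 0.0006 and 0.0045 m and z of gauge_tip in the frame of gap_mouth below -0.01 m and y of gauge_tip in the frame of gap_mouth between -0.025 and 0.025 m and x of gauge_tip in the frame of gap_mouth between -0.012 and 0.012 m and value of joint carriage between -0.0055 and 0.0055 m and contact force between gauge and stand above 2 N and contact force between the fingers and gauge above 2 N and angle between gauge's own z axis and vertical below 0.15 rad and linear speed of gauge below 0.01 m/s and contact force between the fingers and stand below 0.2 N); the arm keeps its last pose, push and grip.
It fails at once if the sprung plate is forced back more than 6.5 mm (value of joint front_plate above 0.0065 m).
It fails at once if the cup is disturbed (moved over 20 mm) (distance of cup from where it was at the start of the episode above 0.02 m).
It fails at once if the carton is disturbed (moved over 20 mm) (distance of carton from where it was at the start of the episode above 0.02 m).
It fails at once if the microplate is disturbed (moved over 20 mm) (distance of microplate from where it was at the start of the episode above 0.02 m).
It also fails if it takes over 64 s, if anything falls off the work surface, if the arm or the gripper's body presses on something with over 40 N, if the wrist force passes 120 N, or if a joint passes its speed limit or range.

ROBOT

A 6-joint arm with a two-finger parallel gripper is mounted at the origin on a cart in front of the work surface, level with it; the furniture and walls round the work are solid. World frame = base frame: x ahead of the robot, y to its left, z up, the work surface at z = 0. Lengths are in m, angles in rad, forces in N, time in s.
With the tool pointing down it reaches from about 0.35 to 0.85 m from the base axis. Payload 8.1 kg.
Tool frame: the origin (TCP) lies between the finger pads; the fingertips stand 11 mm ahead of it and the grasp point (between the pads) lies 8 mm behind it (tips_ahead is the z of the fingertips in the tool frame, in m); z points along the fingers, y is the line along which they close (so a half turn about z gives the same grasp; the last joint's range is limited). The gripper opens to 93 mm and grips with 3 to 60 N. Pads are 15 mm wide; open, the fingers measure 128 mm over their backs; the gripper's body (75 mm by 188 mm) begins 65 mm behind the grasp point.
Start: joints at [1.145, 0.13, 1.488, -0, 1.523, -0.085], TCP at [0.201, 0.566, 0.23] pointing down, gripper open.
Joint ranges: [-2.96, 2.96], [-0.89, 2.26], [0.02, 2.5], [-1.34, 4.48], [0, 2.73], [-2.66, 2.66]. Speed limits (rad/s): [2.39, 2.39, 2.79, 3.14, 3.14, 3.14].

INTERFACE

Orientations are given as a rotation vector (axis times angle).
In Python, from plant import read_state, read_camera, close_job, tips_ahead gives the robot as it stands. The module is installed in compiled form; this text tells all that it offers.
- The arm moves only by the tool move_arm, never from a script. Its argument "plan" is a list of rows, each a list of 7 numbers: the turn, a rotation vector about the tool's x, y, z in units of 6 degrees (1.0 is 6 degrees), then the shift along the tool's x, y, z in units of 25 mm (1.0 is 25 mm), then the finger opening in mm, from 0 to 93. A call has exactly 10 rows; each row shifts and turns the commanded pose from where the row before left it, along the tool's axes as they then stand; what a row does not reach is not made up. A row lasts 1/10 s, in which the tool goes at most 50 mm and 8.59 degrees, less where a joint would pass 70% of its speed; a pose out of reach is approached as far as the arm can. A call is refused whole if a number of a shift passes 1 or a number of a turn 1, either way. A call with a gripper value outside its range is refused whole. The fingers move at their own pace and stop on an object; "force" is the grip in N (left out, the last holds). Time passes only in rows, so rows that do not move let the fingers close, or fill a call up. It gives the time, the measured TCP pose, the force, the opening and the grip force at its end, in the units of the state.
- read_state(): the state, without advancing time (a new reading comes with each control period).
- read_camera(name): name is "scene" or "side" or "wrist"; returns a dict with "frame" (400x640x3 uint8, red, green, blue), "z_map" (400x640 float32, m along the optical axis (not along the pixel's ray), 0 where there is no reading), "fx", "fy", "cx", "cy" (pixels), "distortion" ([k1, k2, p1, p2, k3] as OpenCV has them; the pictures are not rectified), "rvec" (rotation vector, rad) and "tvec" (3), from world to camera coordinates, as OpenCV has them. Camera axes: x right, y down, z forward; pixel columns grow to the right and rows downward; lengths in m; the calibration is good to about 2 mm. A picture is of the moment at which its call begins.
- close_job(): hands the job in; it is judged then, once.
The state is a dict: "t": time; "q": joint angles; "dq": joint speeds; "joint_torque": joint torques, N m; "tool_pos": TCP position; "orientation": TCP orientation; "force": force on the tool from outside, world axes, zero at the start; "wrist_torque": the same for the moment, N m; "opening": finger opening in m; "gripper_force": force on a finger pad.
Only numpy, scipy, OpenCV 4.12 (cv2) and the standard library are available. Lean on these libraries where they do the work, as an engineer would, in place of code of your own. Each camera call takes 0.05 s, during which the arm holds its last target. There are 200 camera calls.

## Working session

There is one attempt and no reset: what is moved stays moved. The work goes in short steps, Python scripts to look and compute and a tool call to move; the robot and the scene stay as the last step left them, time stands still between calls to the robot, and variables do not carry over. Pictures are saved under pics/ and viewed, at most 10 in all, crops included, and the job is handed in when it is done.

Besides the shell and the picture viewer there is one more tool, called by a JSON object that holds its "method" and its "body". move_arm: Moves the arm, as the interface text tells. Its arguments: {"type":"object","properties":{"plan":{"type":"array","items":{"type":"array","items":{"type":"number"}}},"force":{"type":"number"}},"required":["plan"]}

```bash
mkdir -p pics
python3 - <<'E'
from plant import *
import cv2,numpy as np
s=read_state();print({k:np.round(v,3) for k,v in s.items()},tips_ahead)
ims=[]
for n in("scene","side"):
    c=read_camera(n);np.savez(n+"0.npz",**c);ims.append(c["frame"][:,:,::-1])
    print(n,c["fx"],c["distortion"],c["rvec"],c["tvec"])
    cv2.imwrite(f"pics/{n}0.png",ims[-1])
E
```

```text
{'t': np.float64(0.0), 'q': array([ 1.145,  0.131,  1.489, -0.   ,  1.523, -0.085]), 'dq': array([-0.   ,  0.   , -0.   , -0.002, -0.001, -0.001]), 'joint_torque': array([ 1.0000e-03, -5.5985e+01, -4.9176e+01,  7.7000e-02,  3.5000e-02,
       -0.0000e+00]), 'tool_pos': array([0.2  , 0.565, 0.229]), 'orientation': array([-5.330e-01, -3.096e+00,  3.000e-03]), 'force': array([-0.44 ,  0.399, -0.121]), 'wrist_torque': array([-0.024, -0.012, -0.016]), 'gripper_force': np.float64(0.0), 'opening': np.float64(0.093)} 0.011
scene 479.82435120260413 [-0.00570035  0.          0.          0.          0.        ] [ 2.1438786  -1.08936138  0.47182013] [-0.29162277  0.44664523  1.05699246]
side 465.86579073724164 [-0.10353293  0.          0.          0.          0.        ] [ 2.01944975 -0.13476163  0.05887305] [-0.56454915  0.16599631  1.22681898]
```

View pics/scene0.png

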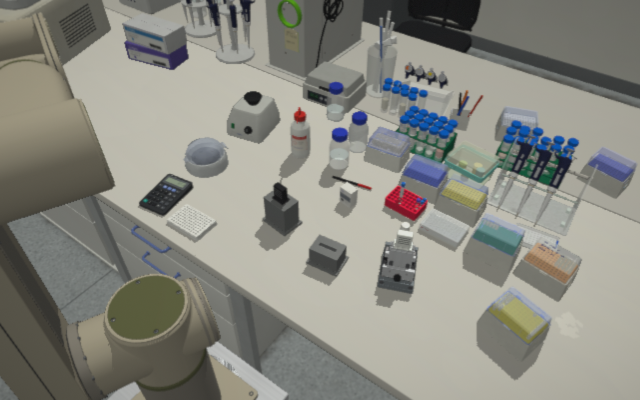

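View pics/side0.png

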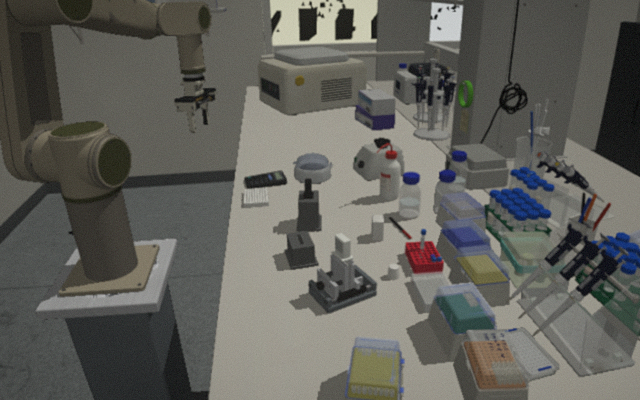

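The scene view shows the gauge in its holder at (281,205), the comb holder at (328,253), and the stand with the comb at (400,255). The side view shows the same three at (308,200), (300,248) and (342,275).

```bash
cat > h.py <<'E'
import numpy as np,cv2
def cloud(c):
    K=np.array([[c["fx"],0,c["cx"]],[0,c["fy"],c["cy"]],[0,0,1]],float)
    v,u=np.mgrid[:400,:640]; p=np.stack([u,v],-1).reshape(-1,1,2).astype(np.float64)
    n=cv2.undistortPoints(p,K,np.array(c["distortion"],float)).reshape(-1,2)
    z=c["z_map"].reshape(-1,1).astype(float)
    R=cv2.Rodrigues(np.array(c["rvec"],float))[0]
    P=(np.hstack([n*z,z])-np.array(c["tvec"]).reshape(1,3))@R
    P[z[:,0]<=0]=np.nan
    return P.reshape(400,640,3)
def rect(P):
    r=cv2.minAreaRect(P[:,:2].astype(np.float32)*1000); return len(P),np.round(r[0],1),np.round(r[1],1),round(r[2],1)
E
python3 - <<'E'
from h import *
rois={"scene":{"gh":(255,175,305,240),"ch":(305,230,352,275),"st":(372,218,424,295)},
"side":{"gh":(290,175,326,235),"ch":(282,228,320,270),"st":(305,230,380,310)}}
for n in rois:
    c=dict(np.load(n+"0.npz"));P=cloud(c)
    for k,(a,b,d,e) in rois[n].items():
        Q=P[b:e,a:d].reshape(-1,3);Q=Q[~np.isnan(Q[:,0])]
        h=np.histogram(Q[:,2],np.arange(-.01,.17,.005));print(n,k,[(round(x*1e3),m) for x,m in zip(h[1],h[0]) if m>3])
        for lo,hi in {"gh":[(.092,.1),(.1,.108),(.145,.158)],"ch":[(.055,.065)],"st":[(.01,.03),(.1,.107),(.107,.118),(.15,.165)]}[k]:
            m=Q[(Q[:,2]>lo)&(Q[:,2]<hi)]
            if len(m)>5: print("  ",lo,hi,rect(m),np.round(m.mean(0),4))
E
```

```text
scene gh [(-10, np.int64(15)), (-5, np.int64(653)), (0, np.int64(1172)), (5, np.int64(195)), (10, np.int64(58)), (15, np.int64(34)), (20, np.int64(43)), (25, np.int64(35)), (30, np.int64(41)), (35, np.int64(33)), (40, np.int64(49)), (45, np.int64(34)), (50, np.int64(44)), (55, np.int64(38)), (60, np.int64(35)), (65, np.int64(39)), (70, np.int64(46)), (75, np.int64(44)), (80, np.int64(38)), (85, np.int64(41)), (90, np.int64(81)), (95, np.int64(215)), (100, np.int64(53)), (105, np.int64(17)), (110, np.int64(15)), (115, np.int64(17)), (120, np.int64(22)), (125, np.int64(18)), (130, np.int64(15)), (135, np.int64(20)), (140, np.int64(29)), (145, np.int64(51))]
   0.092 0.1 (279, array([553.9, 184.6]), array([89.1, 65. ]), 82.0) [0.5449 0.177  0.0964]
   0.1 0.108 (65, array([541. , 174.4]), array([52.5, 80.4]), 18.6) [0.5446 0.1794 0.1028]
   0.145 0.158 (54, array([552.1, 183.3]), array([40.6, 20.8]), 79.1) [0.5528 0.1853 0.1473]
scene ch [(-10, np.int64(6)), (-5, np.int64(322)), (0, np.int64(636)), (5, np.int64(156)), (10, np.int64(70)), (15, np.int64(46)), (20, np.int64(38)), (25, np.i
[... 3075 characters left out ...]
 (85, np.int64(48)), (90, np.int64(42)), (95, np.int64(79)), (100, np.int64(34)), (105, np.int64(25)), (110, np.int64(74)), (115, np.int64(31)), (120, np.int64(32)), (125, np.int64(26)), (130, np.int64(30)), (135, np.int64(33)), (140, np.int64(31)), (145, np.int64(28)), (150, np.int64(34)), (155, np.int64(84))]
   0.01 0.03 (747, array([604.3, -92.3]), array([353.1, 190.5]), 75.3) [ 0.5985 -0.1876  0.0193]
   0.1 0.107 (46, array([ 588.1, -194.6]), array([22.4, 70.8]), 38.2) [ 0.6003 -0.2094  0.103 ]
   0.107 0.118 (105, array([ 593., -193.]), array([29.1, 51.3]), 25.6) [ 0.5918 -0.2012  0.1126]
   0.15 0.165 (118, array([ 592.9, -192.2]), array([21.3, 42.1]), 22.3) [ 0.5932 -0.1955  0.1561]
```

Run:
```python
import cv2
a=cv2.imread("pics/scene0.png")[165:305,240:440];b=cv2.imread("pics/side0.png")[165:315,270:400]
a=cv2.resize(a,None,fx=2.6,fy=2.6,interpolation=2);b=cv2.resize(b,(280,364),interpolation=2)
cv2.imwrite("pics/crop0.png",cv2.hconcat([a[:364],b[:364]]))
```

```text
(no output)
```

View pics/crop0.png

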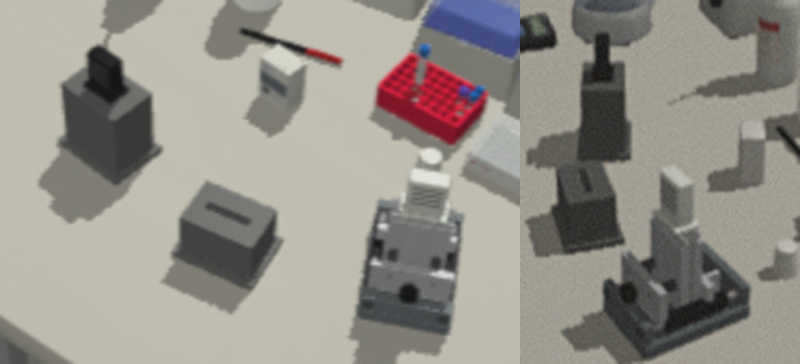

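The crop shows the comb handle at about (428,190) in the left panel, with the cup behind it at (430,160). It also shows the empty slot at (228,213) and the gauge handle at (105,70). The front plate with its knob faces the robot.

The measured sizes and heights agree with the description:

| Object | Position (m) | Own x axis |
|---|---|---|
| comb | (0.594, -0.191) | 21° |
| comb holder | (0.511, -0.012) | 7.3° |
| gauge | (0.552, 0.183) | about -9° |

{"method": "move_arm", "body": {"plan": [[0,0,0,-0.5,-0.5,0,50],[0,0,0,-1,-1,0,50],[0,0,0,-1,-1,0,50],[0,0,0,-1,-1,0,50],[0,0,0,-1,-1,0,50],[0,0,0,-1,-1,0,50],[0,0,0,-1,-1,0,50],[0,0,0,-1,-1,0,50],[0,0,0,-1,-1,0,50],[0,0,0,-1,-1,0,50]], "force": 15}}

```text
t: 1.1
tool_pos: [0.3451, 0.2608, 0.2293]
orientation: [-0.532, -3.096, 0.0]
force: [-0.0, 0.4, -0.0]
opening: 0.0499
gripper_force: 0.0
```

{"method": "move_arm", "body": {"plan": [[0,0,0,-1,-1,0,50],[0,0,0,-1,-1,0,50],[0,0,0,-1,-1,0,50],[0,0,0,-1,-1,0,50],[0,0,0,-1,-1,0,50],[0,0,0,-1,-1,0,50],[0,0,0,-1,-1,0,50],[0,0,0,-1,-1,0,50],[0,0,0,-1,-1,0,50],[0,0,0,-1,-0.5,0,50]]}}

```text
t: 2.1
tool_pos: [0.5012, -0.0473, 0.2293]
orientation: [-0.535, -3.095, 0.001]
force: [-0.2, 0.7, 0.1]
opening: 0.0501
gripper_force: 0.0
```

```bash
cat >> h.py <<'E'
from scipy.spatial.transform import Rotation as Ro
def go(x,y,z,yaw):
    "target TCP, direction (deg) of tool y; tool down. prints turn and shifts (after turn frame / before)"
    from plant import read_state
    s=read_state();R=Ro.from_rotvec(s["orientation"]);p=np.array(s["tool_pos"])
    Y=np.array([np.cos(np.radians(yaw)),np.sin(np.radians(yaw)),0])
    c=[]
    for sg in(1,-1):
        Z=np.array([0,0,-1.]);T=Ro.from_matrix(np.stack([np.cross(sg*Y,Z),sg*Y,Z],1));c.append((R.inv()*T).as_rotvec())
    t=min(c,key=np.linalg.norm);T=R*Ro.from_rotvec(t);d=np.array([x,y,z])-p
    print("t",round(s["t"],2),"p",np.round(p,4),"yaw y",np.round(np.degrees(np.arctan2(*R.as_matrix()[1::-1,1])),2),"F",np.round(s["force"],1),"open",round(s["opening"],4),"grip",round(float(s["gripper_force"]),1))
    print("turn",np.round(np.degrees(t)/6,2),"shift now",np.round(R.inv().apply(d)/.025,2),"shift after turn",np.round(T.inv().apply(d)/.025,2))
E
python3 -c "
from h import *
go(.594,-.19,.23,21)"
```

```text
t 2.1 p [ 0.5012 -0.0473  0.2293] yaw y 70.39 F [-0.2  0.7  0.1] open 0.0501 grip 0.0
turn [-0.01 -0.    8.23] shift now [-5.41 -4.13 -0.03] shift after turn [-6.66  1.42 -0.03]
```

{"method": "move_arm", "body": {"plan": [[0,0,0.82,-0.68,-0.15,0,50],[0,0,0.82,-0.68,-0.15,0,50],[0,0,0.82,-0.68,-0.15,0,50],[0,0,0.82,-0.68,-0.15,0,50],[0,0,0.82,-0.68,-0.15,0,50],[0,0,0.82,-0.68,-0.15,0,50],[0,0,0.82,-0.68,-0.15,0,50],[0,0,0.82,-0.68,-0.15,0,50],[0,0,0.82,-0.68,-0.15,0,50],[0,0,0.82,-0.68,-0.15,0,50]]}}

```text
t: 3.1
tool_pos: [0.6002, -0.1824, 0.2289]
orientation: [-1.777, -2.589, 0.0]
force: [0.1, -0.4, -0.7]
opening: 0.05
gripper_force: 0.0
```

Run:
```python
from h import *
from plant import *
go(.594,-.19,.23,21)
c=read_camera("wrist");np.savez("w1.npz",**c);cv2.imwrite("pics/w1.png",c["frame"][:,:,::-1])
P=cloud(c).reshape(-1,3);P=P[~np.isnan(P[:,0])]
P=P[np.hypot(P[:,0]-.595,P[:,1]+.19)<.1]
for lo,hi in((.103,.111),(.111,.118),(.15,.165)):
    m=P[(P[:,2]>lo)&(P[:,2]<hi)]
    if len(m)>5:print(lo,rect(m),m.mean(0))
```

```text
t 3.1 p [ 0.6002 -0.1824  0.2289] yaw y 21.08 F [ 0.1 -0.4 -0.7] open 0.05 grip 0.0
turn [-0.01 -0.01  0.01] shift now [-0.2  -0.34 -0.05] shift after turn [-0.2  -0.34 -0.05]
0.103 (176, array([ 586.5, -163.1]), array([26.2,  9.7]), 22.3) [ 0.58484849 -0.16387042  0.10683252]
0.111 (646, array([ 596.2, -188.8]), array([30. , 47.9]), 22.9) [ 0.59549745 -0.18022619  0.11344243]
0.15 (1536, array([ 596.3, -188.6]), array([20.4, 39.8]), 22.8) [ 0.59574173 -0.18707198  0.15783632]
```

View pics/w1.png

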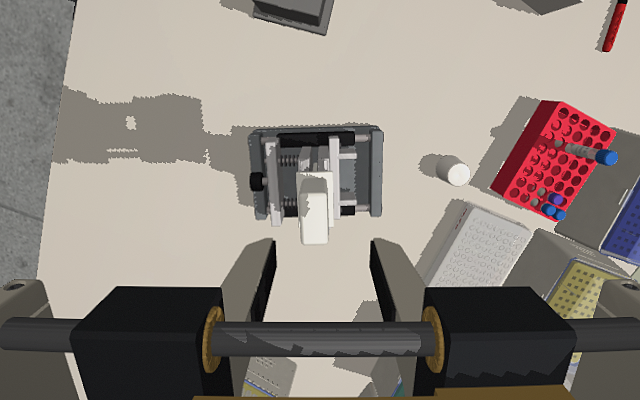

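The wrist view shows the comb handle at (313,215) between the open fingers and the cup at (455,170), well clear. The handle measures 20.4 x 39.8 mm and the flange 30 x 48 mm, which matches the given sizes. The comb is at (0.5962, -0.1887), yaw 22.8°.

```bash
python3 -c "
from h import *
go(.5962,-.1887,.133,22.8)"
```

```text
t 3.15 p [ 0.6003 -0.1849  0.2288] yaw y 20.69 F [-2.3 -0.5  0.5] open 0.05 grip 0.0
turn [-0.01  0.01 -0.35] shift now [-0.08 -0.2   3.83] shift after turn [-0.08 -0.21  3.83]
```

{"method": "move_arm", "body": {"plan": [[0,0,-0.35,-0.08,-0.2,0.4,50],[0,0,0,0,0,0.6,50],[0,0,0,0,0,0.8,50],[0,0,0,0,0,0.8,50],[0,0,0,0,0,0.6,50],[0,0,0,0,0,0.43,50],[0,0,0,0,0,0.2,50],[0,0,0,0,0,0,50],[0,0,0,0,0,0,30],[0,0,0,0,0,0,5]]}}

```text
t: 4.15
tool_pos: [0.597, -0.1859, 0.1351]
orientation: [1.724, 2.624, 0.001]
force: [0.2, -0.3, 0.2]
opening: 0.0384
gripper_force: 0.0
```

```bash
python3 -c "
from h import *
go(.5962,-.1887,.133,22.8)"
```

```text
t 4.15 p [ 0.597  -0.1859  0.1351] yaw y 23.37 F [ 0.2 -0.3  0.2] open 0.0384 grip 0.0
turn [0.01 0.01 0.09] shift now [-0.09 -0.07  0.08] shift after turn [-0.09 -0.07  0.08]
```

{"method": "move_arm", "body": {"plan": [[0,0,0,0,0,0,5],[0,0,0,0,0,0,5],[0,0,0,0,0,0,5],[0,0,0,0,0,-0.2,5],[0,0,0,0,0,-0.4,5],[0,0,0,0,0,-0.6,5],[0,0,0,0,0,-0.6,5],[0,0,0,0,0,-0.6,5],[0,0,0,0,0,-0.4,5],[0,0,0,0,0,-0.2,5]]}}

```text
t: 5.15
tool_pos: [0.597, -0.1859, 0.2111]
orientation: [1.724, 2.623, 0.001]
force: [0.6, -0.8, -1.1]
opening: 0.0202
gripper_force: 15.0
```

Run:
```python
from h import *
go(.512,-.0115,.2,7.3)
c=dict(np.load("w1.npz"));P=cloud(c).reshape(-1,3);P=P[~np.isnan(P[:,0])]
m=P[(np.hypot(P[:,0]-.512,P[:,1]+.0115)<.08)&(P[:,2]>.055)&(P[:,2]<.065)]
print(rect(m))
```

```text
t 5.15 p [ 0.597  -0.1859  0.2111] yaw y 23.37 F [ 0.6 -0.8 -1.1] open 0.0202 grip 15.0
turn [0.02 0.02 2.68] shift now [ 7.75 -0.36  0.43] shift after turn [ 7.35 -2.49  0.44]
(662, array([518.2, -53.1]), array([59.8, 13.6]), 21.0)
```

{"method": "move_arm", "body": {"plan": [[0,0,0.27,0.3,-0.12,0,5],[0,0,0.27,0.45,-0.19,0,5],[0,0,0.27,0.5,-0.21,0,5],[0,0,0.27,0.5,-0.21,0,5],[0,0,0.27,0.5,-0.21,0,5],[0,0,0.27,0.5,-0.21,0,5],[0,0,0.27,0.5,-0.21,0,5],[0,0,0.27,0.5,-0.21,0,5],[0,0,0.26,0.4,-0.19,0,5],[0,0,0.26,0.3,-0.13,0,5]]}}

```text
t: 6.15
tool_pos: [0.5195, -0.0914, 0.2086]
orientation: [-2.076, -2.357, 0.0]
force: [0.4, 0.6, -1.1]
opening: 0.02
gripper_force: 15.0
```

{"method": "move_arm", "body": {"plan": [[0,0,0,0,0,0,5],[0,0,0,0,0,0,5],[0,0,0,0,0,0,5],[0,0,0,0,0,0,5],[0,0,0,0,0,0,5],[0,0,0,0,0,0,5],[0,0,0,0,0,0,5],[0,0,0,0,0,0,5],[0,0,0,0,0,0,5],[0,0,0,0,0,0,5]]}}

```text
t: 7.15
tool_pos: [0.5201, -0.092, 0.2089]
orientation: [2.076, 2.358, -0.0]
force: [-0.1, 0.0, -0.0]
opening: 0.0202
gripper_force: 15.0
```

Run:
```python
from h import *
from plant import *
go(.512,-.0115,.2,7.3)
c=read_camera("wrist");np.savez("w2.npz",**c);cv2.imwrite("pics/w2.png",c["frame"][:,:,::-1])
A=cloud(c);P=A.reshape(-1,3);ok=~np.isnan(P[:,0])&(np.hypot(P[:,0]-.512,P[:,1]+.0115)<.075)
top=P[ok&(abs(P[:,2]-.06)<.004)];print("top",rect(top),top[:,2].mean())
ctr=np.array(rect(top)[1])/1000
s=P[ok&(P[:,2]<.053)&(np.hypot(P[:,0]-ctr[0],P[:,1]-ctr[1])<.032)&(abs(P[:,0]-ctr[0])<.015)];print("slot",rect(s) if len(s)>5 else len(s))
```

```text
t 7.15 p [ 0.5201 -0.092   0.2089] yaw y 7.3 F [-0.1  0.  -0. ] open 0.0202 grip 15.0
turn [-0.  0. -0.] shift now [3.24 0.09 0.36] shift after turn [3.24 0.09 0.36]
top (6751, array([510.5, -11.3]), array([60.4, 86.5]), 7.0) 0.05972742702467544
slot (663, array([510.6, -11.4]), array([ 9.2, 52.2]), 7.2)
```

View pics/w2.png

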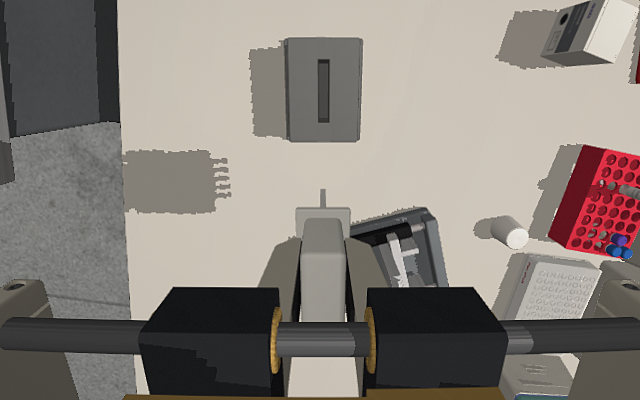

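The wrist view shows the empty slot at (323,90) and the comb held straight, with its blade at (323,197). The slot measures 9.2 x 52.2 mm at z = 0.06, as specified, with its centre at (0.5106, -0.0114) and yaw 7.1°.

Run:
```python
from h import *
go(.5103,-.0095,.2089,7.1)
c=dict(np.load("w2.npz"));P=cloud(c).reshape(-1,3);P=P[~np.isnan(P[:,0])]
from plant import read_state
s=read_state();T=Ro.from_rotvec(s["orientation"]).inv().apply(P-s["tool_pos"])
T=T[(abs(T[:,1])<.025)&(abs(T[:,0])<.05)]
for lo,hi in((-.03,-.018),(.017,.025),(.026,.034),(.035,.075)):
    m=T[(T[:,2]>lo)&(T[:,2]<hi)]
    if len(m)>5: print(lo,len(m),"x",np.round(np.percentile(m[:,0],[1,99]),4),"y",np.round(np.percentile(m[:,1],[1,50,99]),4),"z",np.round(np.median(m[:,2]),4))
```

```text
t 7.2 p [ 0.5201 -0.092   0.2089] yaw y 7.3 F [-0.1 -0.2 -0.8] open 0.02 grip 15.0
turn [ 0.   -0.    0.03] shift now [ 3.32  0.03 -0.  ] shift after turn [ 3.32  0.02 -0.  ]
-0.03 4362 x [-0.0162  0.0174] y [-0.0235  0.0006  0.0237] z -0.0238
0.017 956 x [0.0047 0.0215] y [-0.0139  0.0008  0.0154] z 0.021
0.026 8 x [0.019  0.0194] y [-0.0007  0.0013  0.0022] z 0.0324
0.035 93 x [0.0188 0.0196] y [-0.001   0.0004  0.0023] z 0.0493
```

{"method": "move_arm", "body": {"plan": [[0,0,0.03,0.3,0,0,5],[0,0,0,0.6,0,0.2,5],[0,0,0,0.8,0,0.4,5],[0,0,0,0.8,0,0.4,5],[0,0,0,0.52,0,0.4,5],[0,0,0,0.3,0,0.4,5],[0,0,0,0,0,0.4,5],[0,0,0,0,0,0.3,5],[0,0,0,0,0,0.1,5],[0,0,0,0,0,0,5]]}}

```text
t: 8.2
tool_pos: [0.5096, -0.0103, 0.1434]
orientation: [-2.08, -2.354, 0.001]
force: [0.2, 0.0, -0.2]
opening: 0.0202
gripper_force: 15.0
```

Run:
```python
from h import *
go(.5103,-.0095,.0866,7.1)
```

```text
t 8.2 p [ 0.5096 -0.0103  0.1434] yaw y 7.06 F [ 0.2  0.  -0.2] open 0.0202 grip 15.0
turn [-0.01 -0.   -0.01] shift now [0.03 0.03 2.27] shift after turn [0.03 0.03 2.27]
```

{"method": "move_arm", "body": {"plan": [[0,0,0,0,0,0.2,5],[0,0,0,0,0,0.3,5],[0,0,0,0,0,0.3,5],[0,0,0,0,0,0.3,5],[0,0,0,0,0,0.3,5],[0,0,0,0,0,0.25,5],[0,0,0,0,0,0.2,5],[0,0,0,0,0,0.1,5],[0,0,0,0,0,0.1,5],[0,0,0,0,0,0,5]]}}

```text
t: 9.2
tool_pos: [0.5098, -0.0097, 0.0924]
orientation: [-2.079, -2.355, 0.0]
force: [0.3, 0.3, -1.2]
opening: 0.02
gripper_force: 15.0
```

Run:
```python
from h import *
go(.5103,-.0095,.0866,7.1)
```

```text
t 9.2 p [ 0.5098 -0.0097  0.0924] yaw y 7.11 F [ 0.3  0.3 -1.2] open 0.02 grip 15.0
turn [-0. -0.  0.] shift now [0.   0.02 0.23] shift after turn [0.   0.02 0.23]
```

{"method": "move_arm", "body": {"plan": [[0,0,0,0,0,0.1,5],[0,0,0,0,0,0.08,5],[0,0,0,0,0,0.05,5],[0,0,0,0,0,0.02,5],[0,0,0,0,0,0,5],[0,0,0,0,0,0,5],[0,0,0,0,0,0,15],[0,0,0,0,0,0,30],[0,0,0,0,0,0,45],[0,0,0,0,0,0,50]]}}

```text
t: 10.2
tool_pos: [0.5099, -0.0097, 0.0865]
orientation: [2.079, 2.355, 0.0]
force: [-0.3, 0.3, -0.3]
opening: 0.0395
gripper_force: 0.0
```

{"method": "move_arm", "body": {"plan": [[0,0,0,0,0,0,50],[0,0,0,0,0,-0.3,50],[0,0,0,0,0,-0.6,50],[0,0,0,0,0,-1,50],[0,0,0,0,0,-1,50],[0,0,0,0,0,-1,50],[0,0,0,0,0,-1,50],[0,0,0,0,0,-0.5,50],[0,0,0,0,0,-0.2,50],[0,0,0,0,0,0,50]]}}

```text
t: 11.2
tool_pos: [0.5101, -0.0097, 0.227]
orientation: [2.079, 2.354, 0.001]
force: [0.2, -0.7, -0.8]
opening: 0.0503
gripper_force: 0.0
```

Run:
```python
from h import *
from plant import *
go(.552,.183,.24,-9)
for n in("scene","side"):
    c=read_camera(n);A=cloud(c);P=A.reshape(-1,3)
    col=c["frame"].reshape(-1,3)
    ok=~np.isnan(P[:,0])&(np.hypot(P[:,0]-.5106,P[:,1]+.0114)<.05)&(P[:,2]>.04)
    b=ok&(col.min(1)>110)
    print(n,b.sum(),"z",np.round(np.percentile(P[b,2],[1,50,95,99]),4))
    t=P[b&(P[:,2]>.1)&(P[:,2]<.118)]
    if len(t)>5: print(rect(t))
```

```text
t 11.2 p [ 0.5101 -0.0097  0.227 ] yaw y 7.11 F [ 0.2 -0.7 -0.8] open 0.0503 grip 0.0
turn [0.01 0.   2.69] shift now [ 7.44  2.62 -0.52] shift after turn [ 7.88  0.45 -0.52]
scene 1846 z [0.058  0.3901 0.6404 0.6437]
(118, array([511.4, -13.3]), array([22. , 40.8]), 5.0)
side 138 z [0.0595 0.1076 0.3781 0.4882]
(61, array([508.6, -15.5]), array([18.5, 38.9]), 8.6)
```

{"method": "move_arm", "body": {"plan": [[0,0,0.27,0.3,0.07,0,50],[0,0,0.27,0.5,0.12,0,50],[0,0,0.27,0.6,0.14,0,50],[0,0,0.27,0.6,0.14,-0.1,50],[0,0,0.27,0.6,0.14,-0.2,50],[0,0,0.27,0.6,0.14,-0.2,50],[0,0,0.27,0.6,0.14,0,50],[0,0,0.27,0.5,0.12,0,50],[0,0,0.27,0.3,0.07,0,50],[0,0,0.26,0,0,0,50]]}}

```text
t: 12.3
tool_pos: [0.5348, 0.1061, 0.2371]
orientation: [-2.388, -2.038, 0.004]
force: [-1.2, -0.1, -0.4]
opening: 0.0503
gripper_force: 0.0
```

Run:
```python
from h import *
from plant import *
c=read_camera("wrist");np.savez("w3.npz",**c);cv2.imwrite("pics/w3.png",c["frame"][:,:,::-1])
A=cloud(c);P=A.reshape(-1,3);ok=~np.isnan(P[:,0])&(np.hypot(P[:,0]-.552,P[:,1]-.183)<.08)
dk=ok
for lo,hi in((.092,.0985),(.0985,.104),(.141,.15)):
    m=P[ok&(P[:,2]>lo)&(P[:,2]<hi)]
    print(lo,rect(m) if len(m)>5 else 0, m[:,2].mean() if len(m) else 0)
    if lo>.14: cx,cy=np.array(rect(m)[1])/1e3; go(cx,cy,.119,rect(m)[3])
```

```text
0.092 (5707, array([552.5, 185.7]), array([86.6, 60.7]), 82.5) 0.09574051633885702
0.0985 (419, array([552.5, 185.1]), array([43.2, 30.1]), 82.7) 0.10062573859830451
0.141 (1680, array([552.3, 185.3]), array([39.8, 19.8]), 82.3) 0.1454493422346367
t 12.35 p [0.5348 0.1055 0.2373] yaw y -9.15 F [-0.   0.3 -0.1] open 0.0498 grip 0.0
turn [-1.000e-02  2.000e-02  1.476e+01] shift now [3.26 0.19 4.73] shift after turn [ 0.27 -3.25  4.73]
```

View pics/w3.png

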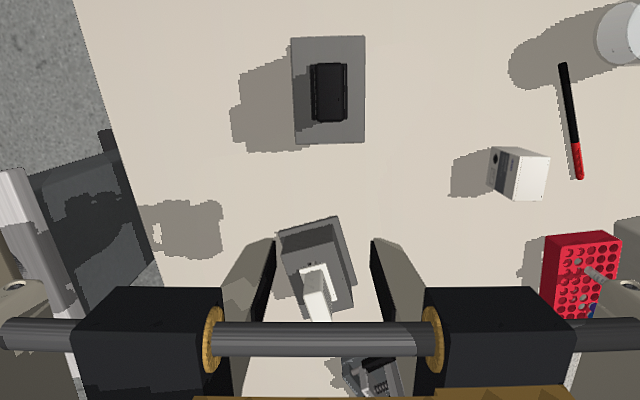

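The gauge handle is at (330,92). It measures 39.8 x 19.8 mm with its top at 0.1455, as it should be, with its centre at (0.5523, 0.1853) and yaw -7.6°. The comb is seated at (313,285).

{"method": "move_arm", "body": {"plan": [[0,0,-0.25,0.3,0.16,0,50],[0,0,0,0.6,0,0,50],[0,0,0,0.8,0,0.2,50],[0,0,0,0.8,0,0.4,50],[0,0,0,0.5,0,0.6,50],[0,0,0,0.26,0,0.6,50],[0,0,0,0,0,0.6,50],[0,0,0,0,0,0.4,50],[0,0,0,0,0,0.2,50],[0,0,0,0,0,0,50]]}}

```text
t: 13.35
tool_pos: [0.5499, 0.1847, 0.1629]
orientation: [-2.363, -2.07, 0.002]
force: [-0.1, 1.2, -0.6]
opening: 0.05
gripper_force: 0.0
```

Run:
```python
from h import *
go(.5523,.1853,.119,-7.6)
```

```text
t 13.35 p [0.5499 0.1847 0.1629] yaw y -7.57 F [-0.1  1.2 -0.6] open 0.05 grip 0.0
turn [-0.01  0.01  0.  ] shift now [0.04 0.1  1.75] shift after turn [0.04 0.09 1.75]
```

{"method": "move_arm", "body": {"plan": [[0,0,0,0.04,0.06,0.3,50],[0,0,0,0,0,0.5,50],[0,0,0,0,0,0.5,50],[0,0,0,0,0,0.3,50],[0,0,0,0,0,0.15,50],[0,0,0,0,0,0,50],[0,0,0,0,0,0,30],[0,0,0,0,0,0,10],[0,0,0,0,0,0,5],[0,0,0,0,0,0,5]], "force": 40}}

```text
t: 14.35
tool_pos: [0.5522, 0.1864, 0.1206]
orientation: [2.362, 2.071, 0.001]
force: [-1.0, -0.6, 0.4]
opening: 0.0225
gripper_force: 0.0
```

{"method": "move_arm", "body": {"plan": [[0,0,0,0,0,0,5],[0,0,0,0,0,0,5],[0,0,0,0,0,-0.2,5],[0,0,0,0,0,-0.5,5],[0,0,0,0,0,-0.8,5],[0,0,0,0,0,-0.8,5],[0,0,0,0,0,-0.8,5],[0,0,0,0,0,-0.8,5],[0,0,0,0,0,-0.6,5],[0,0,0,0,0,-0.3,5]]}}

```text
t: 15.35
tool_pos: [0.5527, 0.1865, 0.2427]
orientation: [2.361, 2.07, 0.004]
force: [0.4, 0.3, -0.4]
opening: 0.0196
gripper_force: 40.0
```

Run:
```python
from h import *
go(.5962,-.1887,.25,22.8)
```

```text
t 15.35 p [0.5527 0.1865 0.2427] yaw y -7.53 F [ 0.4  0.3 -0.4] open 0.0196 grip 40.0
turn [ 0.03 -0.   -5.05] shift now [-14.65   3.69  -0.3 ] shift after turn [-14.51  -4.21  -0.29]
```

{"method": "move_arm", "body": {"plan": [[0,0,0,-0.4,0.1,-0.1,5],[0,0,0,-0.7,0.2,-0.1,5],[0,0,0,-1,0.25,-0.1,5],[0,0,0,-1,0.25,0,5],[0,0,0,-1,0.25,0,5],[0,0,0,-1,0.25,0,5],[0,0,0,-1,0.25,0,5],[0,0,0,-1,0.25,0,5],[0,0,0,-1,0.25,0,5],[0,0,0,-1,0.25,0,5]]}}

```text
t: 16.35
tool_pos: [0.5784, -0.0485, 0.2463]
orientation: [-2.362, -2.069, 0.002]
force: [0.2, 0.1, -1.0]
opening: 0.0199
gripper_force: 40.0
```

Run:
```python
from h import *
go(.6272,-.2624,.25,22.8)
```

```text
t 16.35 p [ 0.5784 -0.0485  0.2463] yaw y -7.54 F [ 0.2  0.1 -1. ] open 0.0199 grip 40.0
turn [-0.02 -0.   -5.06] shift now [-8.23  3.06 -0.15] shift after turn [-8.64 -1.52 -0.15]
```

{"method": "move_arm", "body": {"plan": [[0,0,-0.5,-1,0.08,0,5],[0,0,-0.5,-1,0.08,-0.1,5],[0,0,-0.5,-1,0.08,0,5],[0,0,-0.5,-1,0.08,0,5],[0,0,-0.5,-1,0.08,0,5],[0,0,-0.5,-1,0.08,0,5],[0,0,-0.5,-1,0.08,0,5],[0,0,-0.5,-0.9,0.08,0,5],[0,0,-0.5,-0.6,0.08,0,5],[0,0,-0.5,-0.3,0.08,0,5]]}}

```text
t: 17.35
tool_pos: [0.6143, -0.2641, 0.2483]
orientation: [-1.744, -2.61, 0.001]
force: [0.4, 0.3, -1.6]
opening: 0.0198
gripper_force: 40.0
```

{"method": "move_arm", "body": {"plan": [[0,0,0,0,0,0,5],[0,0,0,0,0,0,5],[0,0,0,0,0,0,5],[0,0,0,0,0,0,5],[0,0,0,0,0,0,5],[0,0,0,0,0,0,5],[0,0,0,0,0,0,5],[0,0,0,0,0,0,5],[0,0,0,0,0,0,5],[0,0,0,0,0,0,5]]}}

```text
t: 18.35
tool_pos: [0.6153, -0.262, 0.2501]
orientation: [-1.746, -2.612, 0.0]
force: [0.7, 0.1, -1.1]
opening: 0.0198
gripper_force: 40.0
```

Run:
```python
from h import *
from plant import *
c=read_camera("wrist");np.savez("w4.npz",**c)
cv2.imwrite("pics/w4.png",c["frame"][:,:,::-1])
go(.5962,-.1887,.25,22.8)
P=cloud(c).reshape(-1,3);P=P[~np.isnan(P[:,0])];P=P[np.hypot(P[:,0]-.596,P[:,1]+.188)<.06]
a=np.radians(22.8);d=P[:,:2]-[.5962,-.1887];u=d@[np.cos(a),np.sin(a)];v=d@[-np.sin(a),np.cos(a)]
for lo,hi in((.098,.102),(.102,.105),(.105,.107),(.107,.112)):
    k=(P[:,2]>lo)&(P[:,2]<hi)&(abs(v)<.04);h=np.histogram(u[k],np.arange(-.03,.031,.001))
    print(lo,k.sum(),[(round(x*1e3),int(n)) for x,n in zip(h[1],h[0]) if n>3])
k=(P[:,2]>.105)&(P[:,2]<.112)
for s,m in(("front",k&(u<0)),("back",k&(u>0))): print(s,rect(P[m]))
# gauge in hand
s=read_state();Q=cloud(c).reshape(-1,3);Q=Q[~np.isnan(Q[:,0])];T=Ro.from_rotvec(s["orientation"]).inv().apply(Q-s["tool_pos"])
T=T[(abs(T[:,1])<.025)&(abs(T[:,0])<.05)]
for lo,hi in((.017,.023),(.03,.05),(.06,.08),(.08,.108)):
    m=T[(T[:,2]>lo)&(T[:,2]<hi)]
    if len(m)>5: print(lo,len(m),"x",np.round(np.percentile(m[:,0],[1,99]),4),"y",np.round(np.percentile(m[:,1],[1,50,99]),4),"z",np.round(m[:,2].max(),4))
```

```text
t 18.4 p [ 0.6153 -0.2621  0.2501] yaw y 22.47 F [-0.4  0.3 -1.3] open 0.02 grip 40.0
turn [-0.    0.   -0.05] shift now [3.   0.42 0.01] shift after turn [3.   0.43 0.01]
0.098 599 [(-13, 80), (-12, 103), (-11, 5), (-5, 49), (-4, 76), (4, 94), (5, 66), (6, 9), (12, 21), (13, 81), (14, 12)]
0.102 360 [(-7, 66), (-6, 76), (-5, 28), (5, 46), (6, 80), (7, 53), (8, 8)]
0.105 301 [(-11, 20), (-10, 7), (-8, 36), (-7, 73), (7, 44), (8, 67), (9, 13), (10, 5), (11, 25), (12, 7)]
0.107 554 [(-11, 65), (-10, 72), (-9, 75), (-8, 54), (-7, 4), (8, 34), (9, 88), (10, 87), (11, 67), (12, 8)]
front (410, array([ 588.6, -192. ]), array([ 5.7, 63.5]), 22.3)
back (445, array([ 605.3, -185.1]), array([ 5. , 63.3]), 23.3)
0.017 756 x [0.0052 0.021 ] y [-0.0142  0.0004  0.0153] z 0.023
0.03 202 x [0.017  0.0181] y [-0.006   0.0004  0.0069] z 0.05
0.06 103 x [0.0171 0.0181] y [-0.0037  0.001   0.005 ] z 0.0798
0.08 64 x [0.0173 0.0181] y [-0.0026  0.0003  0.0034] z 0.1067
```

View pics/w4.png

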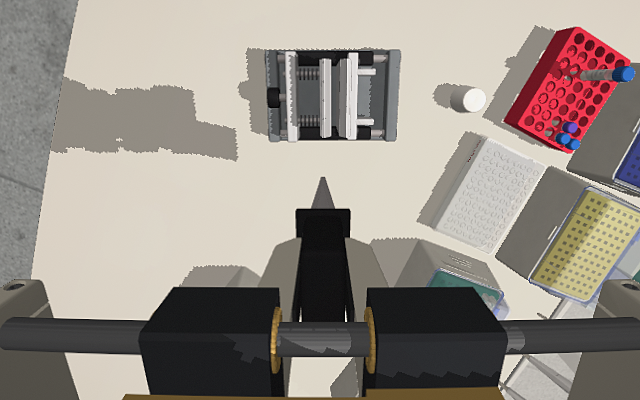

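The two plates show at (325,97) and (348,95), with the wedge tip at (322,180) and upright in hand. The lips are symmetric about u = +0.4 mm, the gap is about 7.5 mm, and their length of 63.5 mm agrees with the given 64 mm.

{"method": "move_arm", "body": {"plan": [[0,0,-0.05,0.3,0.2,0,5],[0,0,0,0.6,0.23,0,5],[0,0,0,0.8,0,0,5],[0,0,0,0.7,0,0.1,5],[0,0,0,0.4,0,0.2,5],[0,0,0,0.2,0,0.3,5],[0,0,0,0,0,0.3,5],[0,0,0,0,0,0.2,5],[0,0,0,0,0,0.1,5],[0,0,0,0,0,0,5]]}}

```text
t: 19.4
tool_pos: [0.596, -0.1892, 0.2193]
orientation: [-1.739, -2.615, 0.0]
force: [0.1, 0.6, -1.4]
opening: 0.0199
gripper_force: 40.0
```

Run:
```python
from h import *
go(.5965,-.1886,.2,22.8)
```

```text
t 19.4 p [ 0.596  -0.1892  0.2193] yaw y 22.74 F [ 0.1  0.6 -1.4] open 0.0199 grip 40.0
turn [-0.01 -0.01 -0.01] shift now [0.01 0.03 0.77] shift after turn [0.01 0.03 0.77]
```

{"method": "move_arm", "body": {"plan": [[0,0,0,0,0.02,0.1,5],[0,0,0,0,0,0.2,5],[0,0,0,0,0,0.2,5],[0,0,0,0,0,0.2,5],[0,0,0,0,0,0.2,5],[0,0,0,0,0,0.2,5],[0,0,0,0,0,0.1,5],[0,0,0,0,0,0,5],[0,0,0,0,0,0,5],[0,0,0,0,0,0,5]]}}

```text
t: 20.4
tool_pos: [0.5969, -0.1886, 0.1905]
orientation: [1.739, 2.616, 0.0]
force: [-0.2, -0.2, -0.6]
opening: 0.0202
gripper_force: 40.0
```

{"method": "move_arm", "body": {"plan": [[0,0,0,0,0,0.1,5],[0,0,0,0,0,0.1,5],[0,0,0,0,0,0.1,5],[0,0,0,0,0,0.1,5],[0,0,0,0,0,0,5],[0,0,0,0,0,0,5],[0,0,0,0,0,0,5],[0,0,0,0,0,0,5],[0,0,0,0,0,0,5],[0,0,0,0,0,0,5]]}}

```text
t: 21.4
tool_pos: [0.5967, -0.1885, 0.1802]
orientation: [1.739, 2.616, 0.0]
force: [-0.5, -0.4, -1.4]
opening: 0.02
gripper_force: 40.0
```

Tip z is about 0.0736, thickness about 7 mm at the mouth, and there is no contact yet. I'll continue in small steps.

{"method": "move_arm", "body": {"plan": [[0,0,0,0,0,0.08,5],[0,0,0,0,0,0.08,5],[0,0,0,0,0,0.08,5],[0,0,0,0,0,0.08,5],[0,0,0,0,0,0,5],[0,0,0,0,0,0,5],[0,0,0,0,0,0,5],[0,0,0,0,0,0,5],[0,0,0,0,0,0,5],[0,0,0,0,0,0,5]]}}

```text
t: 22.4
tool_pos: [0.5966, -0.1886, 0.172]
orientation: [-1.739, -2.616, 0.0]
force: [-0.9, -1.2, -1.9]
opening: 0.0198
gripper_force: 40.0
```

Run:
```python
from h import *
from plant import *
F=[]
for i in range(6): read_camera("side");F.append(read_state()["force"])
print(np.mean(F,0),np.std(F,0)); go(.5965,-.1886,.16,22.8)
```

```text
[ 0.66504502 -1.58484424 -1.86791319] [0.25512839 0.58613548 0.54307214]
t 22.7 p [ 0.5966 -0.1886  0.172 ] yaw y 22.77 F [ 0.3 -1.4 -2.3] open 0.0197 grip 40.0
turn [-0.    0.   -0.01] shift now [ 0.   -0.    0.48] shift after turn [ 0.   -0.    0.48]
```

{"method": "move_arm", "body": {"plan": [[0,0,0,0,0,0.08,5],[0,0,0,0,0,0.08,5],[0,0,0,0,0,0.08,5],[0,0,0,0,0,0,5],[0,0,0,0,0,0,5],[0,0,0,0,0,0,5],[0,0,0,0,0,0,5],[0,0,0,0,0,0,5],[0,0,0,0,0,0,5],[0,0,0,0,0,0,5]]}}

```text
t: 23.7
tool_pos: [0.5968, -0.1886, 0.1663]
orientation: [1.739, 2.616, 0.0]
force: [0.6, -0.2, 4.9]
opening: 0.0201
gripper_force: 40.0
```

Run:
```python
from h import *
from plant import *
F=[]
for i in range(6): c=read_camera("scene");F.append(read_state()["force"])
print(np.mean(F,0),np.std(F,0)); go(.5965,-.1886,.16,22.8)
```

```text
[ 0.30970614 -0.55539972  4.90192381] [0.79847189 0.34398034 0.57278995]
t 24.0 p [ 0.5968 -0.1886  0.1663] yaw y 22.77 F [-0.4 -1.3  4.7] open 0.02 grip 40.0
turn [ 0.  0. -0.] shift now [ 0.   -0.01  0.25] shift after turn [ 0.   -0.01  0.25]
```

{"method": "move_arm", "body": {"plan": [[0,0,0,0,0,0.06,5],[0,0,0,0,0,0.05,5],[0,0,0,0,0,0.05,5],[0,0,0,0,0,0,5],[0,0,0,0,0,0,5],[0,0,0,0,0,0,5],[0,0,0,0,0,0,5],[0,0,0,0,0,0,5],[0,0,0,0,0,0,5],[0,0,0,0,0,0,5]]}}

```text
t: 25.0
tool_pos: [0.5967, -0.1885, 0.1622]
orientation: [1.739, 2.616, 0.0]
force: [-0.0, -1.3, 4.7]
opening: 0.02
gripper_force: 40.0
```

Run:
```python
from h import *
from plant import *
F=[]
for i in range(5): c=read_camera("scene");F.append(read_state()["force"])
print(np.mean(F,0)); go(.5965,-.1886,.16,22.8)
a=np.radians(22.8)
def uv(P):
    d=P[:,:2]-[.5962,-.1887];return d@[np.cos(a),np.sin(a)],d@[-np.sin(a),np.cos(a)]
c2=read_camera("wrist");s2=read_camera("side")
cv2.imwrite("pics/fin.png",np.hstack([cv2.resize(c2["frame"][100:350,220:460],(400,417)),cv2.resize(s2["frame"][220:320,300:390],(400,417))])[:,:,::-1])
for n,A in(("before",dict(np.load("w4.npz"))),("now",c2),("scene",c),("side",s2),("side_0",dict(np.load("side0.npz")))):
    P=cloud(A).reshape(-1,3);P=P[~np.isnan(P[:,0])];u,v=uv(P)
    k=(P[:,2]>.106)&(P[:,2]<.1125)&(abs(v)<.034)&(abs(v)>.023)&(abs(u)<.03)
    for s,m in(("front",k&(u<0)),("back",k&(u>0))): 
        if m.sum()>5: print(n,s,m.sum(),np.round(1e3*np.percentile(u[m],[5,50,95]),1))
```

```text
[ 0.18965608 -0.27231794  5.05484572]
t 25.25 p [ 0.5967 -0.1885  0.1621] yaw y 22.77 F [-0.  -1.3  4.3] open 0.0197 grip 40.0
turn [-0. -0. -0.] shift now [-0.   -0.01  0.09] shift after turn [-0.   -0.01  0.09]
before front 105 [-10.8  -8.8  -6.9]
before back 119 [ 7.8 10.  11.9]
now front 89 [-11.1  -9.3  -7.6]
now back 83 [10.2 11.6 13.5]
scene front 9 [-9.8 -8.4 -7. ]
scene back 13 [ 8.8 12.3 15.6]
side front 6 [-13.4 -12.8 -11.3]
side_0 front 8 [-16.1  -9.2  -2.3]
side_0 back 9 [3.1 5.7 8.1]
```

View pics/fin.png

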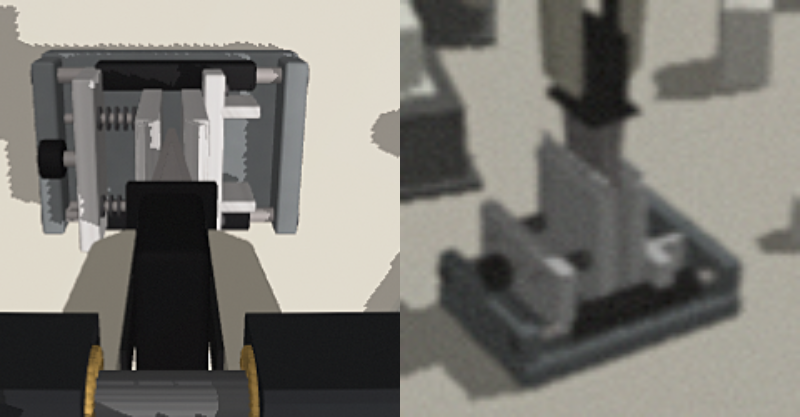

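The wedge is upright between the plates at (175,150) in the left panel. The plate spacing has grown by about 2.1 mm, the push is about 6 N, and the carriage has shifted only about 1.6 mm. That is snug, so I'm handing the job in.

```bash
python3 -c "
from plant import *
print(close_job())"
```

```text
the job is handed in; nothing more can be done
None
```

I put the comb fully home in its slot and handed the job in with the gauge still gripped, upright and snug between the plates. The sprung plate is pushed back about 2.1 mm and the push on the gauge is about 6 N; the job's verdict was not reported back.

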